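# Chase the thread of a salon lamp mount

### The job

The desk lamp's mount needs its thread cleared. Lower the tap wrench fully home over the flat tang of the tap standing in the mount and let go so that it stands there by itself; then take it again and turn the tap half a turn forward (clockwise from above) and pause, a quarter turn back and pause, and half a turn forward again, letting go and retaking the wrench as your wrist needs. Leave the wrench standing on the tap and do not disturb the varnish bottle, the gel pot or the brush.

Things in the scene. Friction and masses are not known exactly. Their poses are not given: they have to be found in the camera images.
- mount: lamp mount fixed to the desk, aluminium: round flange 100 mm across and 10 mm thick, with a 54 mm boss up to 45 mm above the desk; a tap stands upright in its hole, on the mount's axis. Origin: centre of the underside, on the desk.
- tap_seat (a point): on the steel tap: centre of the upper face of its 44 mm round collar, 70 mm above the desk at the start, on the tap's axis. From this face a flat drive tang rises 15 mm: 26 mm long along this point's x, 8 mm thick along its y, the top 4 mm bevelled to a ridge. z is up; the point turns with the tap.
- tap (a joint): angle of the tap in rad, 0 at the start, growing as it turns forward (clockwise from above); travel -0.6 to 5.8. The tap sinks 3 mm a turn. It stays where it is left; turning takes about 0.12 N m.
- wrench: loose steel T-handle tap wrench, about 0.35 kg, upright on the desk. Origin: centre of its underside, z up. 44 mm square block 20 mm tall, slotted below 28 mm along x, 10.5 mm along y, 17 mm deep: goes over the tang either way round, 0.1 rad of play each way, fully home with the underside on the tap's collar. 22 mm neck; 10 mm cross bar along x (so along the slot), axis 32 mm up, 127 mm long.
- wrench_knob (a point): middle of the wrench's upright round knob, on the wrench's axis, 62 mm above its underside. The knob is 38 mm across and reaches from 46 to 78 mm above the underside; it can be gripped from above at any yaw, clear of the cross bar below it.
- varnish: bystander: varnish bottle, 32 mm across, 75 mm tall; origin at the centre of its underside; leave alone
- gel_pot: bystander: round gel pot, 44 mm across, 38 mm tall; origin at the centre of its underside; leave alone
- brush: bystander: slim square-handled nail brush lying flat along its x, 156 mm long, 10 mm wide, 9 mm high; leave alone
Mind the look-alikes: they are no part of the job. Several things look just like the wrench: the one meant starts farthest to the robot's right.

How it is judged:
On the way, in this order (a step that is already met when the one before it is completed fails the run):
1. the wrench, still held, is lowered over the tap's tang (within 7 mm of fully home or lower, upright, on the axis) (horizontal distance between wrench and tap_seat below 0.005 m and z of wrench in the frame of tap_seat below 0.007 m and angle between wrench's own z axis and vertical below 0.15 rad and contact force between the fingers and wrench above 0.5 N), for 0.05 s.
2. the wrench stands fully home on the tap by itself, let go, the tap still within 0.45 rad of its start (horizontal distance between wrench and tap_seat below 0.004 m and z of wrench in the frame of tap_seat below 0.003 m and angle between wrench's own z axis and vertical below 0.1 rad and contact force between each of the arm, the fingers and wrench below 0.05 N and value of joint tap between -0.45 and 0.45 rad), for 0.1 s.
3. the tap is half a turn forward (within 0.45 rad) and pauses there (value of joint tap between 2.69 and 3.59 rad and velocity of joint tap between -0.15 and 0.15 rad/s), for 0.1 s.
4. the tap is a quarter turn back from there, at a quarter turn from its start (within 0.45 rad), and pauses there (value of joint tap between 1.12 and 2.02 rad and velocity of joint tap between -0.15 and 0.15 rad/s), for 0.1 s.
At the end, for the whole second after the job is handed in: The tap stands three quarters of a turn forward of its start (4.71 rad, within 0.45 rad) and at rest, with the wrench standing upright (within 0.1 rad) and at rest on it, centred within 4 mm and within 4 mm of fully home (value of joint tap between 4.26 and 5.16 rad and velocity of joint tap between -0.1 and 0.1 rad/s and horizontal distance between wrench and tap_seat below 0.004 m and z of wrench in the frame of tap_seat below 0.004 m and angle between wrench's own z axis and vertical below 0.1 rad and linear speed of wrench below 0.02 m/s); the robot touches nothing.
It fails at once if the varnish bottle is moved by more than 30 mm (distance of varnish from where it was at the start of the episode above 0.03 m).
It fails at once if the gel pot is moved by more than 30 mm (distance of gel_pot from where it was at the start of the episode above 0.03 m).
It fails at once if the brush is moved by more than 30 mm (distance of brush from where it was at the start of the episode above 0.03 m).
It also fails if it takes over 72 s, if anything falls off the work surface, if the arm or the gripper's body presses on something with over 40 N, if the wrist force passes 120 N, or if a joint passes its speed limit or range.

### The arm

A 6-joint arm with a two-finger parallel gripper is mounted at the origin on the work surface. World frame = base frame: x ahead of the robot, y to its left, z up, the work surface at z = 0. Lengths are in m, angles in rad, forces in N, time in s.
With the tool pointing down it reaches from about 0.25 to 0.775 m from the base axis. Payload 4 kg.
Tool frame: the origin (TCP) lies on the centre line of the jaws, within the pads' length; the fingertips stand 22 mm ahead of it and the grasp point (between the pads) lies 3 mm ahead of it; z points along the fingers, y is the direction in which the jaws open and shut (so a half turn about z gives the same grasp; the last joint's range is limited). The gripper opens to 94 mm and grips with 3 to 60 N. Pads are 16 mm wide; open, the fingers measure 119 mm over their backs; the gripper's body (75 mm by 177 mm) begins 78 mm behind the grasp point.
Start: joints at [-1.423, 0.087, 1.371, -0, 1.684, -0.103], TCP at [0.136, -0.533, 0.228] pointing down, gripper open.
Joint ranges: [-3.1, 3.1], [-0.76, 2.03], [0.27, 2.55], [-1.08, 4.22], [0.17, 2.65], [-2.57, 2.57]. Speed limits (rad/s): [2.79, 2.79, 3.14, 3.14, 3.14, 3.14].

### API

Orientations are given as [roll, pitch, yaw] about the fixed x, y, z axes, in that order (R = Rz(yaw) Ry(pitch) Rx(roll)).
In Python, from bench import robot gives the robot as it stands. The module is installed in compiled form; this text tells all that it offers.
- The arm moves only by the shell command python3 -m inch 'ROWS'. ROWS is JSON, a list of rows, each an object with "linear": the shift along the world's x, y, z scaled (see below), a list of three; "twist": the turn about the world's z scaled (see below); "gripper": the opening, from 0 (shut) to 1 (fully open). In form: [{"linear": [x, y, z], "twist": twist, "gripper": gripper}, ...]. A call has 1 to 10 rows; each row is the pose to reach, as a shift and turn from the pose commanded when the call began; what a row does not reach only later rows make up. The controller multiplies each number of a shift by 0.1 m and each number of a turn by 60 degrees. A row lasts 1/12 s, in which the tool goes at most 41.7 mm and 7.16 degrees, less where a joint would pass 70% of its speed; a pose out of reach is approached as far as the arm can. A call with a number of a shift or a turn outside -1 to 1 is refused whole. A call with a gripper value outside its range is refused whole. The fingers move at their own pace and stop on an object; the grip force is fixed at half the most. Time passes only in rows, so rows that repeat a pose let the fingers close. It gives the time, the measured TCP pose, the force and the opening at its end, in the units of the state.
- robot.get_obs(): the state, without advancing time (a new reading comes with each control period).
- robot.snapshot(name): name is "side" or "top"; returns a dict with "image" (400x640x3 uint8, red, green, blue), "depth" (400x640 float32, m along the optical axis (not along the pixel's ray), 0 where there is no reading), "mtx" (3x3 intrinsics, pixels), "k1" (the pictures are not rectified: a ray, as slopes to the right and down, at radius r is drawn at 1 + k1 r^2 times it, then the intrinsics apply), "rvec" (rotation vector, rad) and "tvec" (3), from world to camera coordinates, as OpenCV has them. Camera axes: x right, y down, z forward; pixel columns grow to the right and rows downward; lengths in m; the calibration is good to about 2 mm. A picture is of the moment at which its call begins.
- robot.close_job(): hands the job in, once; it reports no verdict.
The state is a dict: "time": time; "joint_positions": joint angles; "qvel": joint speeds; "joint_torque": joint torques, N m; "tool_pos": TCP position; "ee_rot": TCP orientation; "wrist_force": force on the tool from outside, world axes, zero at the start; "wrist_torque": the same for the moment, N m; "width": finger opening in m.
Only numpy, scipy, OpenCV 4.12 (cv2) and the standard library are available. Lean on these libraries where they do the work, as an engineer would, in place of code of your own. Each camera call takes 0.05 s, during which the arm holds its last target.

## Working session

There is one attempt and no reset: what is moved stays moved. The work goes in short steps, Python scripts to look and compute and a shell command to move; the robot and the scene stay as the last step left them, time stands still between calls to the robot, and variables do not carry over. Pictures are saved under pics/ and viewed, and the job is handed in when it is done.

```bash
mkdir -p pics; cat > h.py <<'E'
from bench import robot
import numpy as np, cv2
def snap(n,f=None):
    s=robot.snapshot(n)
    if f: cv2.imwrite('pics/'+f,cv2.cvtColor(s['image'],cv2.COLOR_RGB2BGR))
    return s
def ray(s,u,v):
    K=s['mtx'];d=np.array([s['k1'],0,0,0,0.],float)
    p=cv2.undistortPoints(np.array([[[u,v]]],float),K,d)[0,0]
    R=cv2.Rodrigues(np.array(s['rvec'],float))[0];t=np.array(s['tvec'],float).ravel()
    return -R.T@t, R.T@np.array([p[0],p[1],1.])
def onz(s,u,v,z):
    o,d=ray(s,u,v);return o+d*(z-o[2])/d[2]
def cloud(s):
    K=s['mtx'];d=np.array([s['k1'],0,0,0,0.],float)
    vv,uu=np.mgrid[0:400,0:640]
    p=cv2.undistortPoints(np.stack([uu,vv],-1).reshape(-1,1,2).astype(float),K,d).reshape(400,640,2)
    z=s['depth'];c=np.dstack([p[...,0]*z,p[...,1]*z,z])
    R=cv2.Rodrigues(np.array(s['rvec'],float))[0];t=np.array(s['tvec'],float).ravel()
    w=(c-t)@R; w[z==0]=np.nan
    return w
E
python3 - <<'E'
from h import *
print(robot.get_obs())
for n in('top','side'):
    s=snap(n,n+'0.png');print(n,s['mtx'],s['k1'],ray(s,320,200))
E
```

```text
{'time': 0.0, 'joint_positions': array([-1.42310247e+00,  8.79811565e-02,  1.37221519e+00, -2.81040278e-05,
        1.68359334e+00, -1.03119196e-01]), 'qvel': array([-5.79062622e-04,  2.65506597e-04,  8.40559418e-05, -1.22117014e-03,
        1.54838880e-03, -5.05567956e-04]), 'joint_torque': array([-3.00744050e-04, -3.40185821e+01, -3.02423573e+01,  7.17488257e-02,
        3.31139588e-02, -1.53741539e-04]), 'tool_pos': array([ 0.13640976, -0.53231308,  0.22630964]), 'ee_rot': array([-3.13940441e+00, -1.98371291e-04,  2.50809706e-01]), 'wrist_force': array([-0.04765126, -0.21301437,  0.16806849]), 'wrist_torque': array([0.0101767, 0.0041856, 0.0048094]), 'width': 0.09393583327439552}
top [[369.7608291    0.         320.45237778]
 [  0.         369.7608291  195.4809199 ]
 [  0.           0.           1.        ]] 0.016098572899382976 (array([0.46490383, 0.0457717 , 0.88391592]), array([ 0.07925428,  0.04828019, -0.99576034]))
side [[445.35312416   0.         316.80385322]
 [  0.         445.35312416 198.13226085]
 [  0.           0.           1.        ]] -0.08348873052387577 (array([ 0.31061631, -0.64916247,  0.610528  ]), array([ 0.2420318,  0.7704298, -0.5898539]))
```

View pics/top0.png

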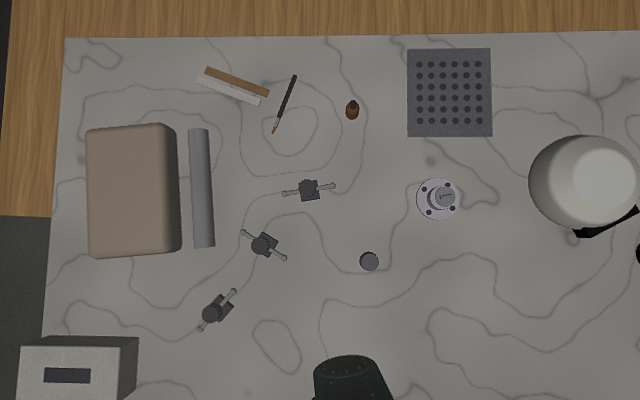

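View pics/side0.png

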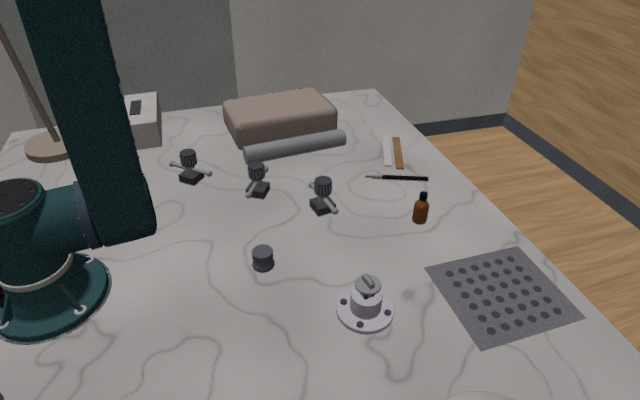

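```bash
python3 - <<'E'
from h import *
s=snap('top');c=cloud(s)
for n,u,v,z in [('w1',308,190,.062),('w2',264,245,.06),('w3',215,310,.06),('mount',438,199,.0),('tap',445,196,.085),('pot',369,261,.038),('varn',352,110,.05),('lamp?',585,180,.1),('base',350,380,.1)]:
    print(n,onz(s,u,v,z).round(3),c[v,u].round(3))
im=s['image']
for n,(u,v) in [('w',(308,190)),('t',(440,199))]:
    p=im[v-40:v+40,u-50:u+50];cv2.imwrite(f'pics/crop_{n}.png',cv2.resize(p[...,::-1],None,fx=8,fy=7,interpolation=cv2.INTER_CUBIC))
t=snap('side');im=t['image']
for n,(u,v) in [('w',(322,195)),('t',(366,300))]:
    p=im[v-40:v+40,u-50:u+50];cv2.imwrite(f'pics/scrop_{n}.png',cv2.resize(p[...,::-1],None,fx=8,fy=7,interpolation=cv2.INTER_CUBIC))
ct=cloud(t)
for u,v in [(308,190),(308,185),(445,196),(440,190)]: print(u,v,c[v,u])
for u,v in [(322,182),(367,281)]: print(u,v,ct[v,u])
E
```

```text
w1 [0.553 0.113 0.062] [0.551 0.112 0.078]
w2 [0.429 0.209 0.06 ] [0.43  0.205 0.081]
w3 [0.286 0.314 0.06 ] [0.29  0.308 0.079]
mount [ 0.54 -0.19  0.  ] [ 0.534 -0.172  0.07 ]
tap [ 0.54  -0.182  0.085] [ 0.54  -0.183  0.083]
pot [ 0.396 -0.025  0.038] [ 0.396 -0.025  0.036]
varn [0.74  0.015 0.05 ] [0.738 0.015 0.056]
lamp? [ 0.574 -0.461  0.1  ] [ 0.573 -0.458  0.104]
base [0.163 0.018 0.1  ] [0.212 0.023 0.227]
308 190 [0.55086962 0.11156173 0.0777299 ]
308 185 [0.56168875 0.1115738  0.07978137]
445 196 [ 0.53977776 -0.18302873  0.08314484]
440 190 [ 0.55440852 -0.17721456  0.0666766 ]
322 182 [0.55287256 0.10945505 0.0768775 ]
367 281 [ 0.53669567 -0.19033931  0.07981458]
```

View pics/crop_w.png

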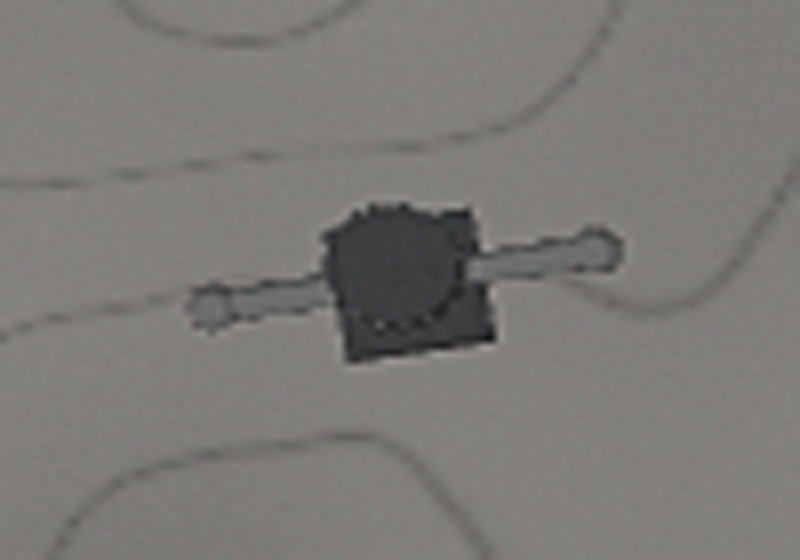

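View pics/crop_t.png

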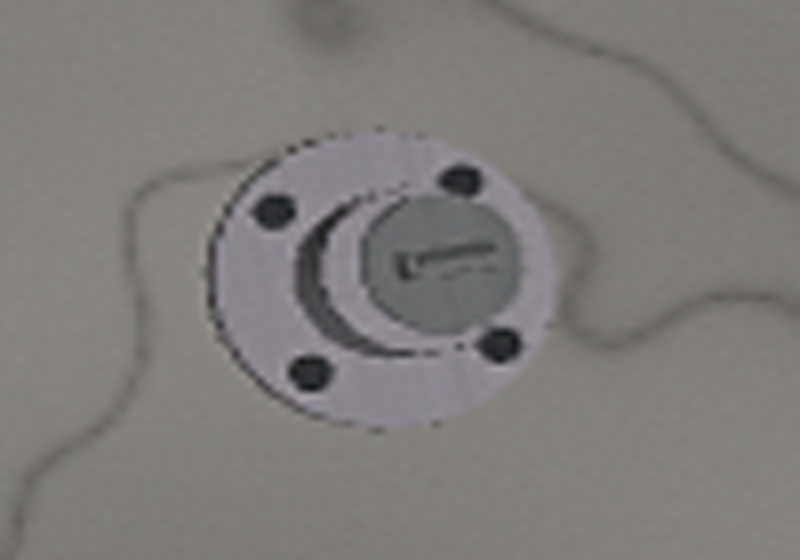

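View pics/scrop_w.png

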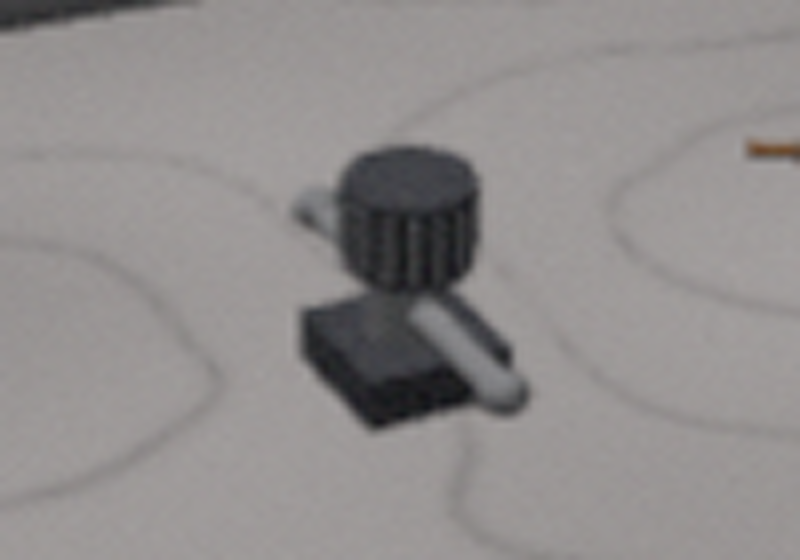

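View pics/scrop_t.png

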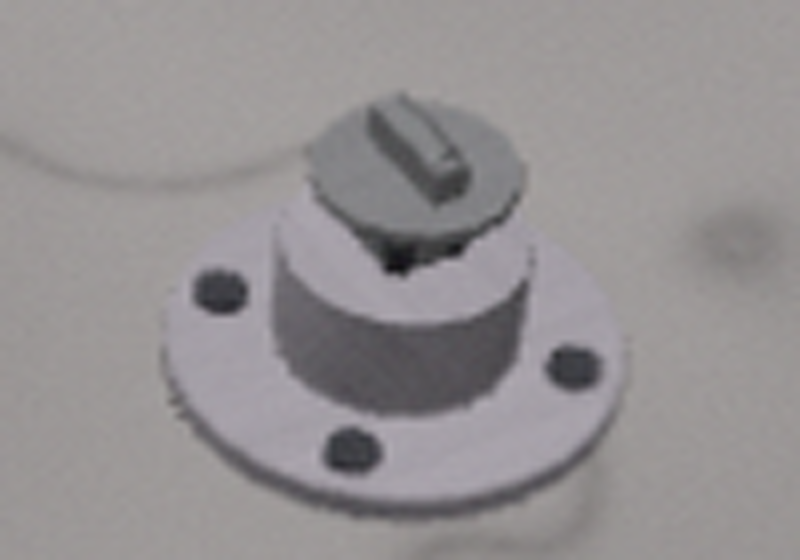

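```bash
python3 - <<'E'
from h import *
S={}
for n in('top','side'): S[n]=(robot.snapshot(n),)
def fit(n,xy,z0,z1,zp,r=.06):
    s=S[n][0];c=cloud(s)
    m=(np.hypot(c[...,0]-xy[0],c[...,1]-xy[1])<r)&(c[...,2]>z0)&(c[...,2]<z1)
    v,u=np.nonzero(m)
    cs,_=cv2.findContours(m.astype(np.uint8),cv2.RETR_EXTERNAL,cv2.CHAIN_APPROX_NONE)
    k=max(cs,key=cv2.contourArea)
    P=np.array([onz(s,a,b,zp)[:2] for a,b in k[:,0]])
    (x,y),rr=cv2.minEnclosingCircle((P*1000).astype(np.float32))
    e=cv2.fitEllipse((P*1000).astype(np.float32))
    print(n,len(u),'medz',np.median(c[m][:,2]).round(4),'mec',round(x,1),round(y,1),round(rr,1),'ell',np.round(e[0],1),np.round(e[1],1))
for n in S:
    print('knob');fit(n,(.552,.111),.071,.09,.078,.03)
    print('collar');fit(n,(.539,-.185),.062,.095,.07,.035)
    s=S[n][0]
# by hand
s=S['top'][0]
f=lambda x,y,u0,v0:(u0-50+(x+.5)/8-.5,v0-40+(y+.5)/7-.5)
a=onz(s,*f(210,307,308,190),.032);b=onz(s,*f(600,250,308,190),.032);print('bar',a,b,(a+b)/2,np.arctan2(*(b-a)[[1,0]]),np.linalg.norm(b-a))
E
python3 - <<'E'
from h import *
s=snap('top');p=s['image'][180:212,420:460];p=cv2.convertScaleAbs(p,alpha=2,beta=-120);cv2.imwrite('pics/tt.png',cv2.resize(p[...,::-1],None,fx=18,fy=18,interpolation=cv2.INTER_NEAREST))
s=snap('side');p=s['image'][270:300,347:387];p=cv2.convertScaleAbs(p,alpha=2,beta=-120);cv2.imwrite('pics/ts.png',cv2.resize(p[...,::-1],None,fx=18,fy=18,interpolation=cv2.INTER_NEAREST))
E
```

```text
knob
top 237 medz 0.078 mec 556.4 115.0 19.4 ell [556.7 114.5] [36.2 36.9]
collar
top 316 medz 0.0702 mec 540.5 -186.0 21.6 ell [ 540.8 -185.9] [41.1 42. ]
knob
side 174 medz 0.0775 mec 553.1 108.6 23.6 ell [554.  109.6] [37.2 43.9]
collar
side 451 medz 0.0711 mec 539.2 -187.1 24.1 ell [ 539.1 -187.7] [42.2 46.2]
bar [0.54725524 0.1716094  0.032     ] [0.56720586 0.05837346 0.032     ] [0.55723055 0.11499143 0.032     ] -1.3963998492408312 0.11498002175870121
```

View pics/tt.png

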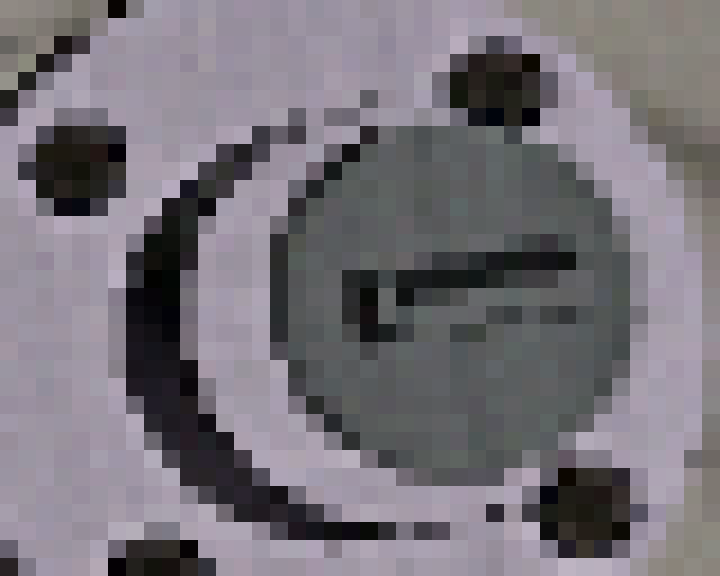

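View pics/ts.png

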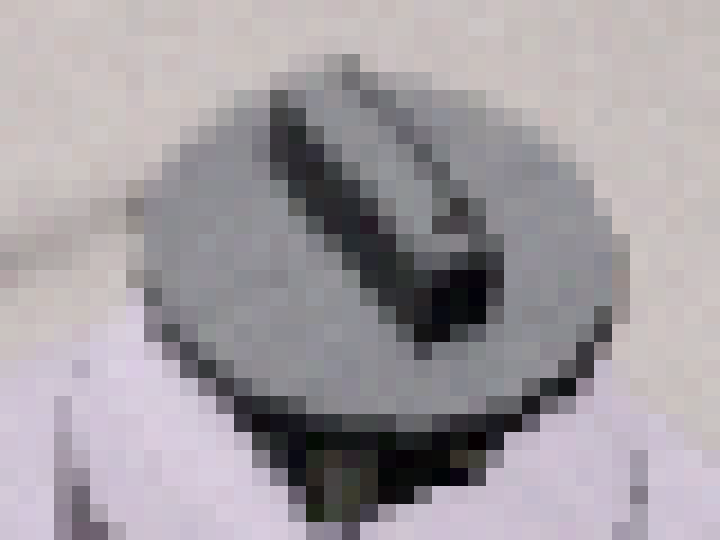

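```bash
python3 - <<'E'
from h import *
s=snap('top')
g=lambda x,y,u0,v0:(u0+x/18-.5,v0+y/18-.5)
def ang(s,a,b,z,u0,v0):
    A=onz(s,*g(*a,u0,v0),z);B=onz(s,*g(*b,u0,v0),z);d=B-A
    print(z,np.arctan2(d[1],d[0])%np.pi,np.linalg.norm(d),((A+B)/2).round(4))
ang(s,(400,288),(575,258),.081,420,180)
ang(s,(460,333),(575,313),.083,420,180)
t=snap('side')
ang(t,(280,178),(422,352),.070,347,270)
ang(t,(280,95),(425,265),.081,347,270)
ang(t,(345,60),(490,225),.081,347,270)
ang(t,(310,75),(460,240),.085,347,270)
# knob ellipse top face in side view by brightness: print bar ends side
f=lambda x,y,u0,v0:(u0-50+(x+.5)/8-.5,v0-40+(y+.5)/7-.5)
A=onz(t,*f(312,210,322,195),.032);B=onz(t,*f(505,392,322,195),.032);print(A,B,(A+B)/2,np.arctan2(*(B-A)[[1,0]])%np.pi)
# knob top ellipse extremes in side crop: left 343, right 478, top 147, bottom 215
L=[onz(t,*f(*p,322,195),.078)[:2] for p in [(342,182),(479,182),(411,147),(411,217)]];print(np.round(L,4),np.mean(L,0))
# collar ellipse in ts: 
L=[onz(t,*g(*p,347,270),.070)[:2] for p in [(140,235),(628,255),(385,75),(385,418)]];print(np.round(L,4),np.mean(L[:2],0),np.mean(L[2:],0))
E
```

```text
0.081 1.752402107229901 0.02088657703589854 [ 0.5429 -0.187   0.081 ]
0.083 1.7551812512949934 0.013683239883666697 [ 0.5368 -0.1898  0.083 ]
0.07 1.7583696089390262 0.024154642105950787 [ 0.5366 -0.188   0.07  ]
0.081 1.7741912783081704 0.023836487603558536 [ 0.536  -0.1877  0.081 ]
0.081 1.7814914277826426 0.02346787706974054 [ 0.5434 -0.185   0.081 ]
0.085 1.8017589412056614 0.02345710522456798 [ 0.5381 -0.1894  0.085 ]
[0.54467173 0.17034917 0.032     ] [0.56696938 0.061218   0.032     ] [0.55582056 0.11578359 0.032     ] 1.772342037603928
[[0.5381 0.1177]
 [0.5736 0.1075]
 [0.5618 0.1315]
 [0.5503 0.0943]] [0.55592667 0.11275947]
[[ 0.5194 -0.1792]
 [ 0.5614 -0.1942]
 [ 0.5486 -0.1666]
 [ 0.5327 -0.2063]] [ 0.54042349 -0.1866758 ] [ 0.54063549 -0.18641675]
```

```bash
R='x'; python3 -m inch '[{"linear":[0.2,0.3,0],"twist":0,"gripper":1},{"linear":[0.4,0.6,0],"twist":0,"gripper":1},{"linear":[0.6,0.925,0],"twist":0,"gripper":1}]'; python3 -m inch '[{"linear":[0.2,0.3,0],"twist":0,"gripper":1},{"linear":[0.4,0.6,0],"twist":0,"gripper":1},{"linear":[0.6,0.925,0],"twist":0,"gripper":1}]'
```

```text
time: 0.75
tool_pos: [0.1967, -0.4397, 0.2271]
ee_rot: [-3.141, -0.0, 0.249]
wrist_force: [0.6, 0.8, 0.2]
width: 0.094
time: 1.0
tool_pos: [0.2571, -0.3465, 0.2276]
ee_rot: [3.141, -0.0, 0.25]
wrist_force: [1.1, -0.6, -0.2]
width: 0.094
```

```bash
python3 -m inch '[{"linear":[0.2,0.3,0],"twist":0,"gripper":1},{"linear":[0.4,0.6,0],"twist":0,"gripper":1},{"linear":[0.6,0.925,0],"twist":0,"gripper":1}]'; python3 -m inch '[{"linear":[0.2,0.3,0],"twist":0,"gripper":1},{"linear":[0.4,0.6,0],"twist":0,"gripper":1},{"linear":[0.6,0.925,0],"twist":0,"gripper":1}]';python3 -m inch '[{"linear":[0.2,0.3,0],"twist":0,"gripper":1},{"linear":[0.4,0.6,0],"twist":0,"gripper":1},{"linear":[0.6,0.925,0],"twist":0,"gripper":1}]'; python3 -m inch '[{"linear":[0.2,0.3,-0.1],"twist":0,"gripper":1},{"linear":[0.4,0.6,-0.2],"twist":0,"gripper":1},{"linear":[0.6,0.925,-0.3],"twist":0,"gripper":1}]';python3 -m inch '[{"linear":[0.2,0.3,0],"twist":0,"gripper":1},{"linear":[0.4,0.6,0],"twist":0,"gripper":1},{"linear":[0.6,0.925,-0.3],"twist":0,"gripper":1},{"linear":[0.6,0.925,-0.6],"twist":0,"gripper":1},{"linear":[0.6,0.925,-0.6],"twist":0,"gripper":1}]'
python3 - <<'E'
from h import *
print(robot.get_obs()['joint_positions'])
s=snap('side','s1.png')
E
```

```text
time: 1.25
tool_pos: [0.317, -0.2539, 0.2277]
ee_rot: [3.141, -0.0, 0.25]
wrist_force: [0.1, -1.5, -0.5]
width: 0.0938
time: 1.5
tool_pos: [0.3771, -0.1614, 0.2278]
ee_rot: [3.14, -0.001, 0.25]
wrist_force: [0.7, -0.6, -0.0]
width: 0.0938
time: 1.75
tool_pos: [0.4372, -0.0688, 0.2279]
ee_rot: [3.141, -0.001, 0.251]
wrist_force: [1.0, -1.4, -0.1]
width: 0.094
time: 2.0
tool_pos: [0.4974, 0.0238, 0.1977]
ee_rot: [3.141, -0.001, 0.251]
wrist_force: [0.5, -1.0, 0.6]
width: 0.0941
time: 2.42
tool_pos: [0.553, 0.1163, 0.1299]
ee_rot: [-3.139, 0.013, 0.254]
wrist_force: [-1.3, -0.8, -1.9]
width: 0.0942
[1.06823480e-01 1.68830330e-01 1.47454738e+00 1.47595398e-04
 1.51165988e+00 1.42355732e+00]
```

View pics/s1.png

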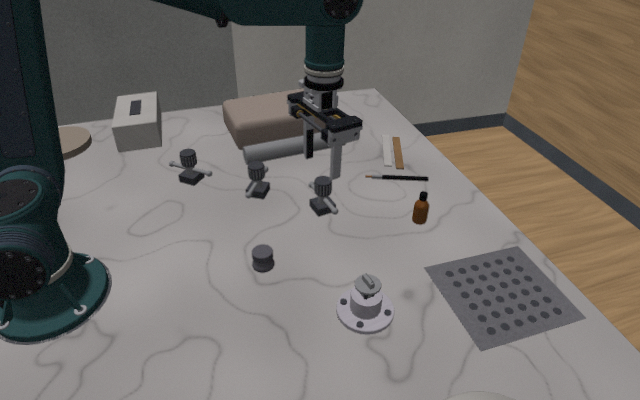

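```bash
python3 -m inch '[{"linear":[0,0,-0.3],"twist":0,"gripper":1},{"linear":[0,0,-0.5],"twist":0,"gripper":1},{"linear":[0,0,-0.7],"twist":0,"gripper":1},{"linear":[0,0,-0.7],"twist":0,"gripper":1},{"linear":[0,0,-0.7],"twist":0,"gripper":1}]'
python3 - <<'E'
from h import *
s=snap('side','s2.png')
p=s['image'][120:230,260:400];cv2.imwrite('pics/s2c.png',cv2.resize(p[...,::-1],None,fx=5,fy=5,interpolation=cv2.INTER_CUBIC))
print(robot.get_obs()['tool_pos'])
E
```

```text
time: 2.88
tool_pos: [0.5565, 0.1137, 0.0687]
ee_rot: [3.141, 0.0, 0.249]
wrist_force: [0.6, -0.6, 1.1]
width: 0.0939
[0.55750807 0.11395983 0.06991627]
```

View pics/s2c.png

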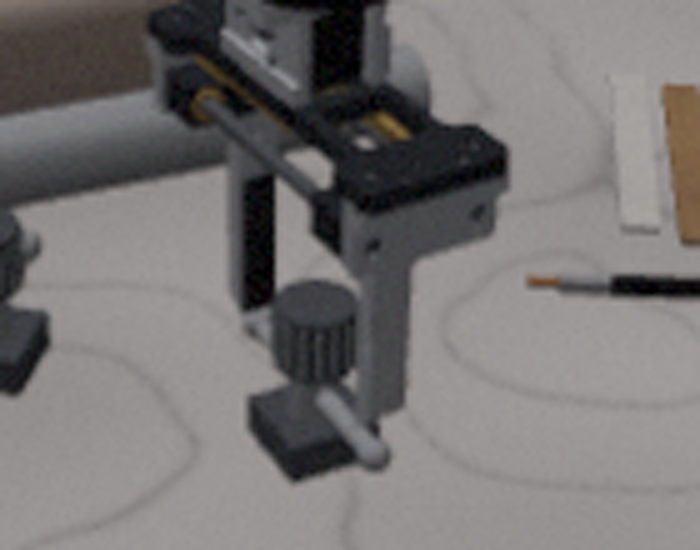

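```bash
python3 -m inch '[{"linear":[0,0,-0.03],"twist":0,"gripper":1},{"linear":[0,0,-0.03],"twist":0,"gripper":0.3},{"linear":[0,0,-0.03],"twist":0,"gripper":0.3},{"linear":[0,0,-0.03],"twist":0,"gripper":0.3},{"linear":[0,0,-0.03],"twist":0,"gripper":0.2},{"linear":[0,0,-0.03],"twist":0,"gripper":0.2},{"linear":[0,0,-0.03],"twist":0,"gripper":0.2},{"linear":[0,0,-0.03],"twist":0,"gripper":0.2}]'
```

```text
time: 3.6
tool_pos: [0.5565, 0.1147, 0.0645]
ee_rot: [3.141, 0.0, 0.251]
wrist_force: [-0.2, -0.5, -0.5]
width: 0.0506
```

```bash
python3 -m inch '[{"linear":[0,0,0],"twist":0,"gripper":0.2},{"linear":[0,0,0],"twist":0,"gripper":0.1},{"linear":[0,0,0],"twist":0,"gripper":0.1},{"linear":[0,0,0],"twist":0,"gripper":0.1},{"linear":[0,0,0],"twist":0,"gripper":0.1},{"linear":[0,0,0],"twist":0,"gripper":0.1},{"linear":[0,0,0],"twist":0,"gripper":0.1}]'; python3 -m inch '[{"linear":[0,0,0.2],"twist":0,"gripper":0.1},{"linear":[0,0,0.4],"twist":0,"gripper":0.1},{"linear":[0,0,0.7],"twist":0,"gripper":0.1},{"linear":[0,0,1],"twist":0,"gripper":0.1}]'
```

```text
time: 4.18
tool_pos: [0.5565, 0.1146, 0.0644]
ee_rot: [3.141, 0.0, 0.251]
wrist_force: [0.3, -0.5, -0.4]
width: 0.0374
time: 4.52
tool_pos: [0.5548, 0.1147, 0.1631]
ee_rot: [-3.14, 0.005, 0.251]
wrist_force: [-0.2, -1.0, -4.0]
width: 0.0373
```

```bash
python3 -m inch '[{"linear":[-0.02,-0.3,0],"twist":0,"gripper":0.1},{"linear":[-0.04,-0.6,0],"twist":0,"gripper":0.1},{"linear":[-0.06,-1,0],"twist":0,"gripper":0.1}]';python3 -m inch '[{"linear":[-0.02,-0.3,0],"twist":0,"gripper":0.1},{"linear":[-0.04,-0.6,0],"twist":0,"gripper":0.1},{"linear":[-0.05,-1,0],"twist":0,"gripper":0.1}]'; python3 -m inch '[{"linear":[-0.02,-0.3,0],"twist":0,"gripper":0.1},{"linear":[-0.04,-0.6,0],"twist":0,"gripper":0.1},{"linear":[-0.05,-0.85,0],"twist":0,"gripper":0.1},{"linear":[-0.05,-1,0],"twist":0,"gripper":0.1},{"linear":[-0.05,-1,0],"twist":0,"gripper":0.1},{"linear":[-0.05,-1,0],"twist":0,"gripper":0.1}]'
python3 - <<'E'
from h import *
print(robot.get_obs()['tool_pos'])
s=snap('side','s3.png')
p=s['image'][190:330,290:450];cv2.imwrite('pics/s3c.png',cv2.resize(p[...,::-1],None,fx=5,fy=4,interpolation=cv2.INTER_CUBIC)[:600])
s=snap('top','t3.png')
p=s['image'][140:260,380:500];cv2.imwrite('pics/t3c.png',cv2.resize(p[...,::-1],None,fx=5,fy=5,interpolation=cv2.INTER_CUBIC)[:600])
E
```

```text
time: 4.77
tool_pos: [0.55, 0.0158, 0.1643]
ee_rot: [-3.14, 0.0, 0.255]
wrist_force: [1.2, -0.7, -3.6]
width: 0.0371
time: 5.02
tool_pos: [0.5444, -0.0849, 0.1633]
ee_rot: [-3.139, 0.002, 0.253]
wrist_force: [0.8, -0.8, -4.4]
width: 0.0376
time: 5.52
tool_pos: [0.5401, -0.185, 0.1635]
ee_rot: [-3.139, 0.001, 0.25]
wrist_force: [-0.8, 0.7, -4.6]
width: 0.0376
[ 0.54012134 -0.18504657  0.16350433]
```

View pics/s3c.png

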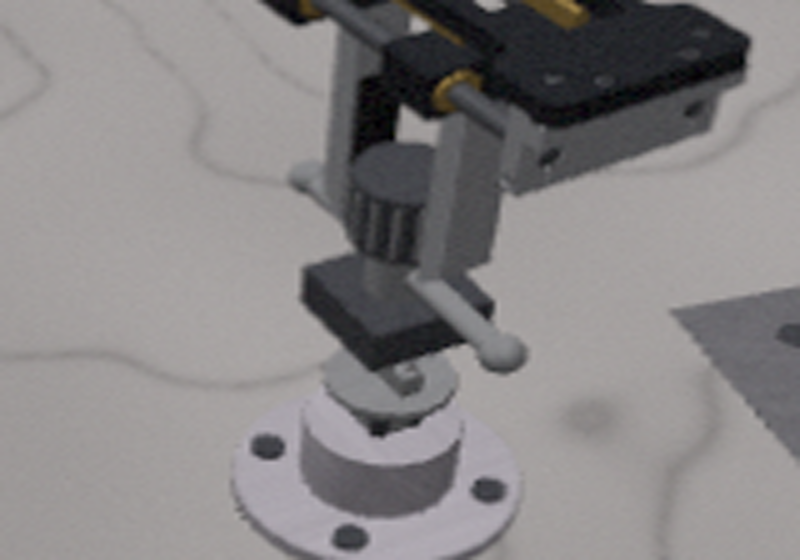

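View pics/t3c.png

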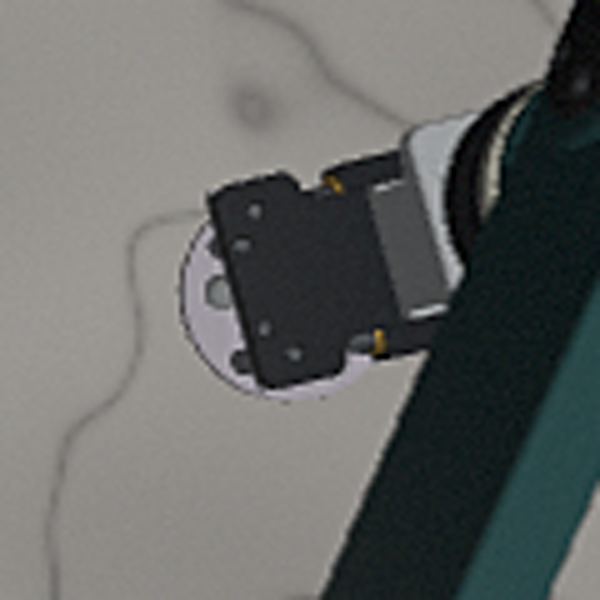

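```bash
python3 - <<'E'
from h import *
t=robot.snapshot('side')
f=lambda x,y:(290+(x+.5)/5-.5,190+(y+.5)/4-.5)
o=.0991
P=lambda x,y,z:onz(t,*f(x,y),z)
A=P(300,177,o+.032);B=P(503,352,o+.032);d=B-A;print('bar',(A+B)/2,np.arctan2(d[1],d[0])%np.pi,np.linalg.norm(d))
L,F,R=P(304,297,o),P(377,369,o),P(492,325,o);print('block',L,F,R,(L+R)/2,np.linalg.norm(L-F),np.linalg.norm(R-F))
L,F,R=P(304,268,o+.02),P(380,340,o+.02),P(493,295,o+.02);print('blocktop',(L+R)/2,np.linalg.norm(L-F),np.linalg.norm(R-F))
C=[P(322,377,.07),P(460,380,.07)];print('collar',np.mean(C,0))
p=t['image'][235:300,340:400];p=cv2.convertScaleAbs(p,alpha=1.6,beta=-60);cv2.imwrite('pics/s4c.png',cv2.resize(p[...,::-1],None,fx=9,fy=9,interpolation=cv2.INTER_NEAREST))
E
```

```text
bar [ 0.538558   -0.18279877  0.1311    ] 1.781833094879649 0.11322046643967473
block [ 0.51660756 -0.1638116   0.0991    ] [ 0.52478641 -0.20786063  0.0991    ] [ 0.56915039 -0.19598122  0.0991    ] [ 0.54287897 -0.17989641  0.0991    ] 0.04480190531780294 0.04592692404664363
blocktop [ 0.540136  -0.1829571  0.1191   ] 0.044840487816132674 0.04505918443769724
collar [ 0.53943453 -0.18902893  0.07      ]
```

View pics/s4c.png

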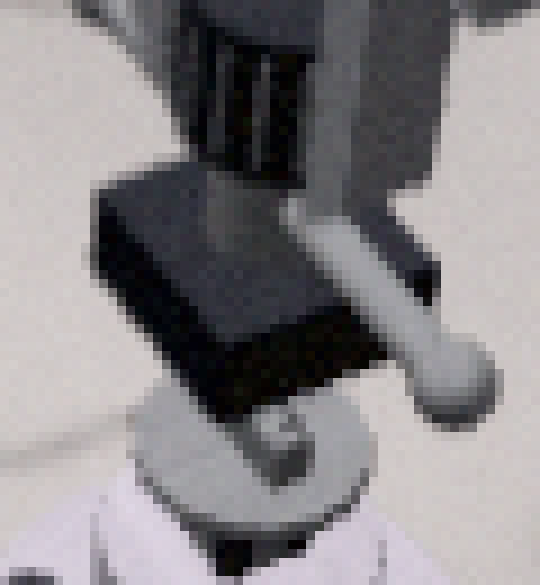

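```bash
python3 - <<'E'
from h import *
t=robot.snapshot('side')
f=lambda x,y:(340+x/9-.5,235+y/9-.5)
P=lambda x,y,z:onz(t,*f(x,y),z)
for o in(.097,.0991,.101):
    L,F,R=P(95,190,o+.02),P(225,347,o+.02),P(440,264,o+.02);print(o,'blocktop',(L+R)/2,np.linalg.norm(L-F),np.linalg.norm(R-F),np.linalg.norm(R-L))
    L,F=P(95,272,o),P(222,427,o);d=L-F;n=np.array([d[1],-d[0],0])
    print('  bottom c',(L+F)/2+n/2, np.linalg.norm(d), np.arctan2(d[1],d[0])%np.pi)
C=[P(131,450,.07),P(378,450,.07)];print('collar',np.mean(C,0),np.linalg.norm(C[0]-C[1]))
# tang near end bottom corner and side faces
a=P(275,490,.07);b=P(312,470,.07);print('tang end base',a,b,np.linalg.norm(a-b),(a+b)/2+0.013*np.array([np.cos(1.765),np.sin(1.765),0]))
# colour/depth-based collar fit
c=cloud(t);m=(np.hypot(c[...,0]-.54,c[...,1]+.187)<.035)&(abs(c[...,2]-.07)<.003)
print(m.sum(),np.median(c[m],0))
E
```

```text
0.097 blocktop [ 0.54118955 -0.18029389  0.117     ] 0.04370030540221759 0.044422797029746566 0.06231538214091098
  bottom c [ 0.54144771 -0.1806036   0.097     ] 0.043075344241678346 1.7604285559555484
0.0991 blocktop [ 0.54020844 -0.18228896  0.1191    ] 0.043514357204462645 0.04423377457393334 0.06205022534406789
  bottom c [ 0.54050375 -0.1825197   0.0991    ] 0.042899193722792404 1.7604285559555481
0.101 blocktop [ 0.53932077 -0.18409403  0.121     ] 0.0433461183588749 0.04406275425676909 0.061810321575495764
  bottom c [ 0.5396497  -0.18425332  0.101     ] 0.042739819443800335 1.7604285559555493
collar [ 0.53921194 -0.18954157  0.07      ] 0.04513181021300581
tang end base [ 0.53911098 -0.19967395  0.07      ] [ 0.54738788 -0.19707255  0.07      ] 0.008676080894128838 [ 0.54074062 -0.18561763  0.07      ]
295 [ 0.53355185 -0.19445798  0.07065117]
```

```bash
python3 -m inch '[{"linear":[0,-0.015,-0.05],"twist":0,"gripper":0.1},{"linear":[0,-0.015,-0.1],"twist":0,"gripper":0.1},{"linear":[0,-0.015,-0.11],"twist":0,"gripper":0.1},{"linear":[0,-0.015,-0.11],"twist":0,"gripper":0.1}]'
python3 - <<'E'
from h import *
print(robot.get_obs()['tool_pos'],robot.get_obs()['wrist_force'])
t=robot.snapshot('side')
p=t['image'][235:300,335:400];p=cv2.convertScaleAbs(p,alpha=1.6,beta=-60);cv2.imwrite('pics/s5c.png',cv2.resize(p[...,::-1],None,fx=9,fy=9,interpolation=cv2.INTER_NEAREST))
E
```

```text
time: 6.05
tool_pos: [0.54, -0.1862, 0.1524]
ee_rot: [-3.14, 0.002, 0.251]
wrist_force: [0.4, -0.4, -3.7]
width: 0.0376
[ 0.53998184 -0.1861887   0.15236364] [ 0.35459764 -0.35034228 -3.74665833]
```

View pics/s5c.png

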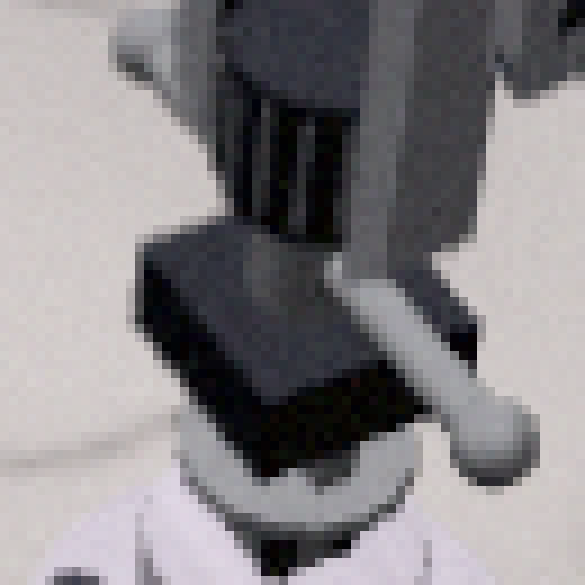

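```bash
python3 - <<'E'
from h import *
t=robot.snapshot('side')
f=lambda x,y:(335+x/9-.5,235+y/9-.5)
P=lambda x,y,z:onz(t,*f(x,y),z)
R=cv2.Rodrigues(np.array(t['rvec'],float))[0];print('cam right axis',R[0],'fwd',R[2])
def pr(X): return cv2.projectPoints(np.array([X],float),t['rvec'],t['tvec'],t['mtx'],np.array([t['k1'],0,0,0,0.]))[0].ravel()
for o in(.0865,.088,.0895):
    L,F,Rr=P(136,243,o+.02),P(264,405,o+.02),P(478,321,o+.02);print(o,'blocktop',((L+Rr)/2).round(4),np.linalg.norm(L-F),np.linalg.norm(Rr-F))
    L,F=P(136,326,o),P(262,482,o);d=L-F;n=np.array([d[1],-d[0],0]);print('  bottom c',((L+F)/2+n/2).round(4), np.linalg.norm(d),np.arctan2(d[1],d[0]))
# predicted pixel extents for collar candidate centres
th=np.linspace(0,6.28,181)
for c in [(.5405,-.1864),(.5395,-.1864),(.5405,-.1884)]:
    q=np.array([pr((c[0]+.022*np.cos(a),c[1]+.022*np.sin(a),.07)) for a in th]);q2=np.array([pr((c[0]+.022*np.cos(a),c[1]+.022*np.sin(a),.066)) for a in th])
    print(c,'col',q[:,0].min(),q[:,0].max(),'row',q[:,1].min(),q[:,1].max(),q2[:,1].max())
print('seen col (cur)',f(178,0)[0]+.0,f(421,0)[0], 'row bottom of light face (initial ts)',270+418/18-.5, 'top',270+68/18-.5,'cols',347+140/18-.5,347+629/18-.5)
E
```

```text
cam right axis [ 0.95815497 -0.28615878  0.00722555] fwd [ 0.2358358   0.77484744 -0.5865091 ]
0.0865 blocktop [ 0.5399 -0.1831  0.1065] 0.04436532039196744 0.04441572918523013
  bottom c [ 0.5401 -0.1836  0.0865] 0.04298832916185973 1.7611726118251494
0.088 blocktop [ 0.5392 -0.1845  0.108 ] 0.044233288081949325 0.0442835468573747
  bottom c [ 0.5395 -0.1849  0.088 ] 0.04286527754196505 1.7611726118251485
0.0895 blocktop [ 0.5385 -0.1859  0.1095] 0.04410125577193125 0.044151364529519274
  bottom c [ 0.5388 -0.1862  0.0895] 0.04274222592207039 1.7611726118251498
(0.5405, -0.1864) col 354.436272752036 381.2132881143686 row 273.3662607603322 293.07100559628395 294.7562490127558
(0.5395, -0.1864) col 353.8667652171303 380.652204787667 row 273.4875132315843 293.20489600087757 294.89023660951665
(0.5405, -0.1884) col 354.86160499990325 381.69398756681267 row 274.18767274737485 293.97211419754325 295.6576536860264
seen col (cur) 354.27777777777777 381.27777777777777 row bottom of light face (initial ts) 292.72222222222223 top 273.27777777777777 cols 354.27777777777777 381.44444444444446
```

```bash
python3 -m inch '[{"linear":[0.006,-0.006,0],"twist":0,"gripper":0.1},{"linear":[0.006,-0.006,-0.02],"twist":0,"gripper":0.1},{"linear":[0.006,-0.006,-0.04],"twist":0,"gripper":0.1},{"linear":[0.006,-0.006,-0.05],"twist":0,"gripper":0.1},{"linear":[0.006,-0.006,-0.06],"twist":0,"gripper":0.1},{"linear":[0.006,-0.006,-0.06],"twist":0,"gripper":0.1}]'
```

```text
time: 6.65
tool_pos: [0.5409, -0.1874, 0.1471]
ee_rot: [-3.141, 0.001, 0.251]
wrist_force: [-0.4, 0.3, -3.7]
width: 0.0375
```

```bash
python3 -m inch '[{"linear":[0,0,-0.01],"twist":0,"gripper":0.1},{"linear":[0,0,-0.02],"twist":0,"gripper":0.1},{"linear":[0,0,-0.03],"twist":0,"gripper":0.1},{"linear":[0,0,-0.04],"twist":0,"gripper":0.1},{"linear":[0,0,-0.04],"twist":0,"gripper":0.1}]'
```

```text
time: 7.07
tool_pos: [0.541, -0.1874, 0.1432]
ee_rot: [-3.141, 0.0, 0.251]
wrist_force: [0.4, 0.2, -3.5]
width: 0.038
```

```bash
python3 -m inch '[{"linear":[0,0,-0.02],"twist":0,"gripper":0.1},{"linear":[0,0,-0.04],"twist":0,"gripper":0.1},{"linear":[0,0,-0.06],"twist":0,"gripper":0.1},{"linear":[0,0,-0.06],"twist":0,"gripper":0.1}]'; python3 -m inch '[{"linear":[0,0,-0.01],"twist":0,"gripper":0.1},{"linear":[0,0,-0.02],"twist":0,"gripper":0.1},{"linear":[0,0,-0.025],"twist":0,"gripper":0.1},{"linear":[0,0,-0.025],"twist":0,"gripper":0.1}]'
```

```text
time: 7.4
tool_pos: [0.5407, -0.1873, 0.1368]
ee_rot: [-3.141, 0.001, 0.251]
wrist_force: [0.0, 0.1, -3.4]
width: 0.0373
time: 7.73
tool_pos: [0.541, -0.1874, 0.1349]
ee_rot: [-3.142, 0.0, 0.251]
wrist_force: [-0.1, -1.3, -4.4]
width: 0.0373
```

```bash
python3 -m inch '[{"linear":[0,0,0],"twist":0,"gripper":0.1},{"linear":[0,0,0],"twist":0,"gripper":0.9},{"linear":[0,0,0],"twist":0,"gripper":0.9},{"linear":[0,0,0],"twist":0,"gripper":0.9},{"linear":[0,0,0],"twist":0,"gripper":0.9},{"linear":[0,0,0],"twist":0,"gripper":0.9}]'
python3 - <<'E'
from h import *
print(robot.get_obs()['tool_pos'],robot.get_obs()['wrist_force'])
t=robot.snapshot('side')
p=t['image'][220:320,320:420];p=cv2.convertScaleAbs(p,alpha=1.4,beta=-30);cv2.imwrite('pics/s6c.png',cv2.resize(p[...,::-1],None,fx=6,fy=6,interpolation=cv2.INTER_NEAREST))
E
```

```text
time: 8.23
tool_pos: [0.5414, -0.1876, 0.1357]
ee_rot: [3.141, -0.001, 0.251]
wrist_force: [0.3, 0.3, -0.3]
width: 0.0675
[ 0.54140265 -0.18756019  0.13565514] [ 0.32695055  0.32575121 -0.26224909]
```

View pics/s6c.png

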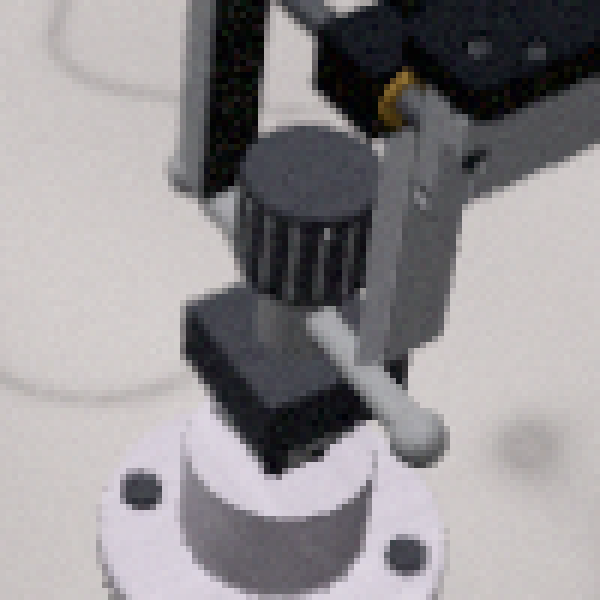

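```bash
python3 -m inch '[{"linear":[0,0,0],"twist":0.12,"gripper":1},{"linear":[0,0,0],"twist":0.24,"gripper":1},{"linear":[0,0,0],"twist":0.36,"gripper":1},{"linear":[0,0,0],"twist":0.48,"gripper":1},{"linear":[0,0,0],"twist":0.6,"gripper":1},{"linear":[0,0,0],"twist":0.7,"gripper":1},{"linear":[0,0,0],"twist":0.8,"gripper":1},{"linear":[0,0,0],"twist":0.9,"gripper":1},{"linear":[0,0,0],"twist":1,"gripper":1},{"linear":[0,0,0],"twist":1,"gripper":1}]'
python3 - <<'E'
from h import *
o=robot.get_obs();print(o['joint_positions'],o['ee_rot'])
E
```

```text
time: 9.12
tool_pos: [0.5411, -0.1874, 0.1351]
ee_rot: [3.141, -0.0, 1.3]
wrist_force: [0.5, -0.2, -0.4]
width: 0.0941
[-4.32426237e-01  1.72558854e-01  1.45962964e+00  4.38074318e-05
  1.50917595e+00 -1.61291427e-01] [ 3.14136039e+00 -6.50922038e-06  1.29965882e+00]
```

```bash
python3 -m inch '[{"linear":[0,0,0],"twist":0.12,"gripper":1},{"linear":[0,0,0],"twist":0.24,"gripper":1},{"linear":[0,0,0],"twist":0.36,"gripper":1},{"linear":[0,0,0],"twist":0.48,"gripper":1},{"linear":[0,0,0],"twist":0.6,"gripper":1},{"linear":[0,0,0],"twist":0.7,"gripper":1},{"linear":[0,0,0],"twist":0.8,"gripper":1},{"linear":[0,0,0],"twist":0.9,"gripper":1},{"linear":[0,0,0],"twist":1,"gripper":1}]'
python3 -m inch '[{"linear":[0,0,0],"twist":0.12,"gripper":1},{"linear":[0,0,0],"twist":0.24,"gripper":1},{"linear":[0,0,0],"twist":0.36,"gripper":1},{"linear":[0,0,0],"twist":0.48,"gripper":1},{"linear":[0,0,0],"twist":0.6,"gripper":1},{"linear":[0,0,0],"twist":0.7,"gripper":1},{"linear":[0,0,0],"twist":0.8,"gripper":1},{"linear":[0,0,0],"twist":0.9,"gripper":1},{"linear":[0,0,0],"twist":1,"gripper":1}]'
python3 -m inch '[{"linear":[0,0,0],"twist":0.1,"gripper":1},{"linear":[0,0,0],"twist":0.1,"gripper":1},{"linear":[0,0,0],"twist":0.1,"gripper":1}]'
python3 - <<'E'
from h import *
o=robot.get_obs();print(o['joint_positions'],o['ee_rot'],o['tool_pos'])
t=robot.snapshot('side')
p=t['image'][220:320,320:420];p=cv2.convertScaleAbs(p,alpha=1.4,beta=-30);cv2.imwrite('pics/s7c.png',cv2.resize(p[...,::-1],None,fx=6,fy=6,interpolation=cv2.INTER_NEAREST))
E
```

```text
time: 9.87
tool_pos: [0.5412, -0.1874, 0.1351]
ee_rot: [3.141, 0.0, 2.347]
wrist_force: [-0.5, 0.9, -0.3]
width: 0.0937
time: 10.62
tool_pos: [0.5411, -0.1874, 0.1351]
ee_rot: [3.142, 0.0, -2.889]
wrist_force: [0.5, 0.9, 0.7]
width: 0.0941
time: 10.87
tool_pos: [0.5411, -0.1874, 0.1351]
ee_rot: [3.142, 0.0, -2.79]
wrist_force: [-0.2, 0.2, -0.2]
width: 0.0938
[-4.32440249e-01  1.72772268e-01  1.45950417e+00  8.55607563e-05
  1.50926072e+00 -2.35440560e+00] [ 3.14157133e+00  9.95891251e-05 -2.79042889e+00] [ 0.54114881 -0.18741287  0.13506212]
```

View pics/s7c.png

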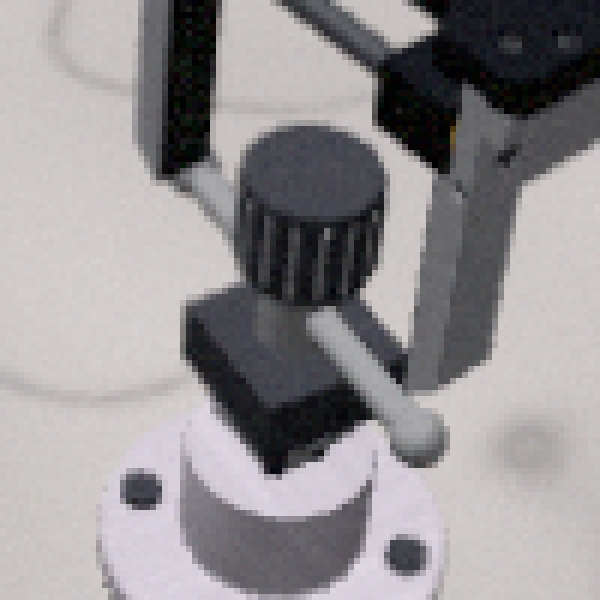

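```bash
python3 -m inch '[{"linear":[0,0,0],"twist":0,"gripper":0.4},{"linear":[0,0,0],"twist":0,"gripper":0.4},{"linear":[0,0,0],"twist":0,"gripper":0.3},{"linear":[0,0,0],"twist":0,"gripper":0.3},{"linear":[0,0,0],"twist":0,"gripper":0.3},{"linear":[0,0,0],"twist":0,"gripper":0.2},{"linear":[0,0,0],"twist":0,"gripper":0.2},{"linear":[0,0,0],"twist":0,"gripper":0.1},{"linear":[0,0,0],"twist":0,"gripper":0.1},{"linear":[0,0,0],"twist":0,"gripper":0.1}]'
python3 -m inch '[{"linear":[0,0,0],"twist":0,"gripper":0.1},{"linear":[0,0,0],"twist":0,"gripper":0.1},{"linear":[0,0,0],"twist":0,"gripper":0.1},{"linear":[0,0,0],"twist":0,"gripper":0.1},{"linear":[0,0,0],"twist":0,"gripper":0.1},{"linear":[0,0,0],"twist":0,"gripper":0.1},{"linear":[0,0,0],"twist":0,"gripper":0.1},{"linear":[0,0,0],"twist":0,"gripper":0.1}]'
python3 -m inch '[{"linear":[0,0,0],"twist":-0.1,"gripper":0.1},{"linear":[0,0,0],"twist":-0.2,"gripper":0.1},{"linear":[0,0,0],"twist":-0.3,"gripper":0.1},{"linear":[0,0,0],"twist":-0.3,"gripper":0.1}]'
python3 - <<'E'
from h import *
o=robot.get_obs();print(o['wrist_torque'],o['ee_rot'],o['tool_pos'])
t=robot.snapshot('side')
p=t['image'][220:320,320:420];p=cv2.convertScaleAbs(p,alpha=1.4,beta=-30);cv2.imwrite('pics/s8c.png',cv2.resize(p[...,::-1],None,fx=6,fy=6,interpolation=cv2.INTER_NEAREST))
E
```

```text
time: 11.75
tool_pos: [0.5411, -0.1875, 0.135]
ee_rot: [-3.141, -0.0, -2.786]
wrist_force: [0.1, -0.7, 0.4]
width: 0.0373
time: 12.42
tool_pos: [0.5411, -0.1875, 0.135]
ee_rot: [-3.141, 0.0, -2.786]
wrist_force: [0.4, -0.8, -0.8]
width: 0.0373
time: 12.75
tool_pos: [0.5405, -0.1875, 0.1349]
ee_rot: [3.142, -0.001, -3.102]
wrist_force: [-0.6, -1.6, 0.6]
width: 0.0374
[-0.0933965  0.1292585  0.0183701] [ 3.14155627e+00 -1.41024364e-03 -3.10185653e+00] [ 0.54052968 -0.18748346  0.13491346]
```

View pics/s8c.png

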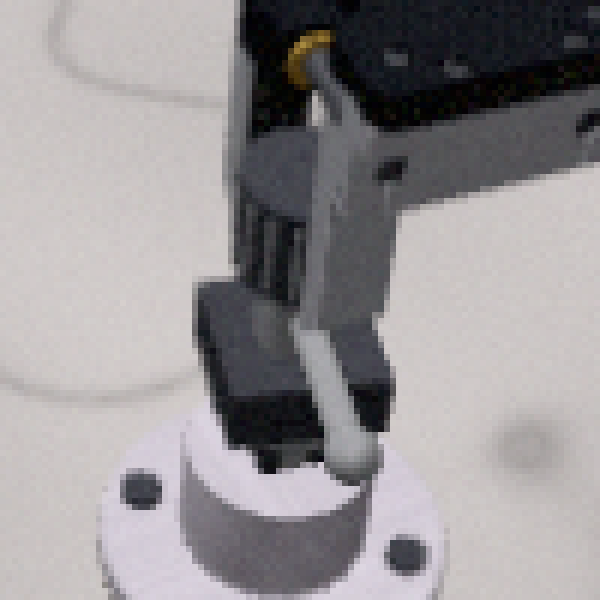

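```bash
python3 -m inch '[{"linear":[0,0,0],"twist":-0.1,"gripper":0.1},{"linear":[0,0,0],"twist":-0.2,"gripper":0.1},{"linear":[0,0,0],"twist":-0.3,"gripper":0.1},{"linear":[0,0,-0.003],"twist":-0.4,"gripper":0.1},{"linear":[0,0,-0.003],"twist":-0.5,"gripper":0.1},{"linear":[0,0,-0.005],"twist":-0.6,"gripper":0.1},{"linear":[0,0,-0.005],"twist":-0.7,"gripper":0.1},{"linear":[0,0,-0.005],"twist":-0.8,"gripper":0.1},{"linear":[0,0,-0.005],"twist":-0.9,"gripper":0.1},{"linear":[0,0,-0.005],"twist":-0.95,"gripper":0.1}]'
python3 -m inch '[{"linear":[0,0,0],"twist":-0.1,"gripper":0.1},{"linear":[0,0,0],"twist":-0.2,"gripper":0.1},{"linear":[0,0,0],"twist":-0.3,"gripper":0.1},{"linear":[0,0,-0.003],"twist":-0.4,"gripper":0.1},{"linear":[0,0,-0.003],"twist":-0.5,"gripper":0.1},{"linear":[0,0,-0.005],"twist":-0.6,"gripper":0.1},{"linear":[0,0,-0.005],"twist":-0.7,"gripper":0.1},{"linear":[0,0,-0.005],"twist":-0.8,"gripper":0.1},{"linear":[0,0,-0.005],"twist":-0.9,"gripper":0.1},{"linear":[0,0,-0.005],"twist":-0.95,"gripper":0.1}]'
python3 -m inch '[{"linear":[0,0,0],"twist":-0.1,"gripper":0.1},{"linear":[0,0,0],"twist":-0.2,"gripper":0.1},{"linear":[0,0,0],"twist":-0.3,"gripper":0.1},{"linear":[0,0,-0.003],"twist":-0.4,"gripper":0.1},{"linear":[0,0,-0.003],"twist":-0.5,"gripper":0.1},{"linear":[0,0,-0.005],"twist":-0.6,"gripper":0.1},{"linear":[0,0,-0.005],"twist":-0.7,"gripper":0.1},{"linear":[0,0,-0.005],"twist":-0.8,"gripper":0.1},{"linear":[0,0,-0.005],"twist":-0.88,"gripper":0.1}]'
python3 -m inch '[{"linear":[0,0,0],"twist":0,"gripper":0.1},{"linear":[0,0,0],"twist":0,"gripper":0.1},{"linear":[0,0,0],"twist":0,"gripper":0.1},{"linear":[0,0,0],"twist":0,"gripper":0.1}]'
python3 - <<'E'
from h import *
o=robot.get_obs();print(o['wrist_torque'],o['joint_positions'],o['tool_pos'])
t=robot.snapshot('side')
p=t['image'][220:320,320:420];p=cv2.convertScaleAbs(p,alpha=1.4,beta=-30);cv2.imwrite('pics/s9c.png',cv2.resize(p[...,::-1],None,fx=6,fy=6,interpolation=cv2.INTER_NEAREST))
E
```

```text
time: 13.63
tool_pos: [0.5409, -0.1872, 0.1345]
ee_rot: [-3.142, -0.001, 2.187]
wrist_force: [-0.6, -0.2, 1.2]
width: 0.0372
time: 14.47
tool_pos: [0.5414, -0.1873, 0.134]
ee_rot: [3.141, -0.0, 1.192]
wrist_force: [0.0, -0.6, 0.1]
width: 0.0376
time: 15.22
tool_pos: [0.5415, -0.1878, 0.1335]
ee_rot: [3.14, -0.001, 0.27]
wrist_force: [0.8, -1.3, -0.5]
width: 0.0373
time: 15.55
tool_pos: [0.5414, -0.1878, 0.1336]
ee_rot: [3.141, -0.001, 0.274]
wrist_force: [2.3, -2.2, -1.3]
width: 0.0378
[-0.5417433  -0.380133    0.02735994] [-4.32509817e-01  1.73691184e-01  1.46148446e+00 -3.68403390e-04
  1.50518501e+00  8.64712943e-01] [ 0.54144613 -0.18775777  0.13356348]
```

View pics/s9c.png

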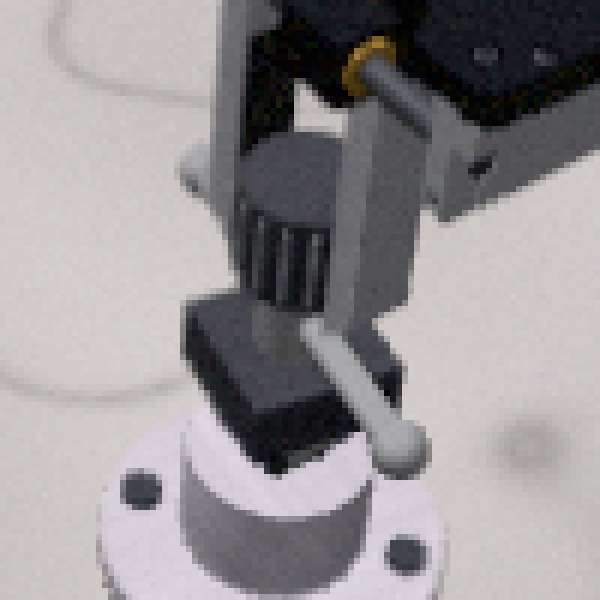

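```bash
python3 -m inch '[{"linear":[0,0,0],"twist":0.1,"gripper":0.1},{"linear":[0,0,0],"twist":0.2,"gripper":0.1},{"linear":[0,0,0],"twist":0.3,"gripper":0.1},{"linear":[0,0,0.003],"twist":0.4,"gripper":0.1},{"linear":[0,0,0.003],"twist":0.5,"gripper":0.1},{"linear":[0,0,0.004],"twist":0.6,"gripper":0.1},{"linear":[0,0,0.004],"twist":0.7,"gripper":0.1},{"linear":[0,0,0.004],"twist":0.8,"gripper":0.1}]'
python3 -m inch '[{"linear":[0,0,0],"twist":0.1,"gripper":0.1},{"linear":[0,0,0],"twist":0.2,"gripper":0.1},{"linear":[0,0,0],"twist":0.3,"gripper":0.1},{"linear":[0,0,0.003],"twist":0.4,"gripper":0.1},{"linear":[0,0,0.003],"twist":0.5,"gripper":0.1},{"linear":[0,0,0.004],"twist":0.6,"gripper":0.1},{"linear":[0,0,0.004],"twist":0.7,"gripper":0.1},{"linear":[0,0,0.004],"twist":0.8,"gripper":0.1}]'
python3 -m inch '[{"linear":[0,0,0],"twist":0,"gripper":0.1},{"linear":[0,0,0],"twist":0,"gripper":0.1},{"linear":[0,0,0],"twist":0,"gripper":0.1},{"linear":[0,0,0],"twist":0,"gripper":0.1}]'
python3 - <<'E'
from h import *
o=robot.get_obs();print(o['wrist_torque'],o['joint_positions'],o['tool_pos'])
t=robot.snapshot('side')
p=t['image'][220:320,320:420];p=cv2.convertScaleAbs(p,alpha=1.4,beta=-30);cv2.imwrite('pics/s10c.png',cv2.resize(p[...,::-1],None,fx=6,fy=6,interpolation=cv2.INTER_NEAREST))
E
```

```text
time: 16.27
tool_pos: [0.5409, -0.1869, 0.1338]
ee_rot: [-3.141, -0.001, 1.115]
wrist_force: [0.2, -0.5, -0.6]
width: 0.0373
time: 16.93
tool_pos: [0.5403, -0.1872, 0.1343]
ee_rot: [-3.14, -0.001, 1.953]
wrist_force: [-1.2, -1.7, 1.1]
width: 0.0376
time: 17.27
tool_pos: [0.5404, -0.1872, 0.1342]
ee_rot: [-3.14, -0.001, 1.946]
wrist_force: [-3.4, -1.5, 1.3]
width: 0.0373
[-0.20117006  0.46005899 -0.03817197] [-4.32478077e-01  1.72871038e-01  1.46109574e+00 -2.26713782e-04
  1.50929310e+00 -8.07712233e-01] [ 0.54042242 -0.18721411  0.13422237]
```

View pics/s10c.png

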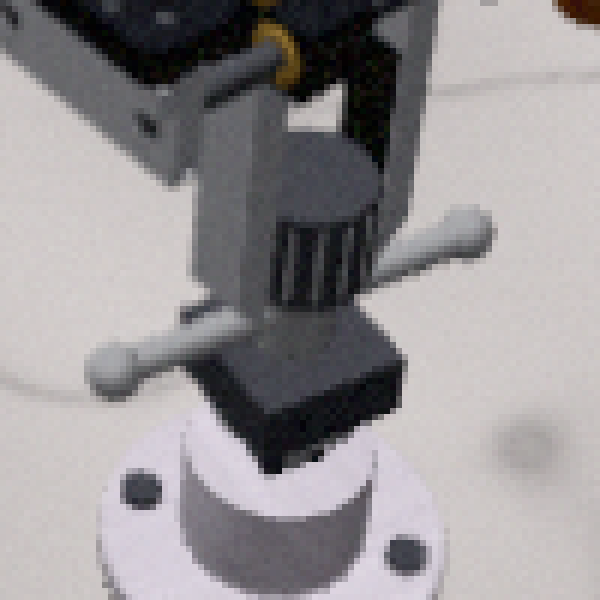

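```bash
python3 - <<'E'
from h import *
t=robot.snapshot('side')
f=lambda x,y:(320+x/6-.5,220+y/6-.5)
for n,a,b,z in [('start',(183,178),(417,437),.102),('half',(195,170),(402,447),.1005),('quarter',(112,370),(470,230),.101)]:
    A=onz(t,*f(*a),z);B=onz(t,*f(*b),z);d=B-A;print(n,np.arctan2(d[1],d[0])%np.pi,np.linalg.norm(d))
E
python3 -m inch '[{"linear":[0,0,0],"twist":-0.1,"gripper":0.1},{"linear":[0,0,0],"twist":-0.2,"gripper":0.1},{"linear":[0,0,0],"twist":-0.3,"gripper":0.1},{"linear":[0,0,-0.003],"twist":-0.4,"gripper":0.1},{"linear":[0,0,-0.003],"twist":-0.5,"gripper":0.1},{"linear":[0,0,-0.005],"twist":-0.6,"gripper":0.1},{"linear":[0,0,-0.005],"twist":-0.7,"gripper":0.1},{"linear":[0,0,-0.005],"twist":-0.8,"gripper":0.1},{"linear":[0,0,-0.005],"twist":-0.9,"gripper":0.1},{"linear":[0,0,-0.005],"twist":-1,"gripper":0.1}]'
python3 -m inch '[{"linear":[0,0,0],"twist":-0.1,"gripper":0.1},{"linear":[0,0,0],"twist":-0.2,"gripper":0.1},{"linear":[0,0,0],"twist":-0.3,"gripper":0.1},{"linear":[0,0,-0.003],"twist":-0.4,"gripper":0.1},{"linear":[0,0,-0.003],"twist":-0.5,"gripper":0.1},{"linear":[0,0,-0.005],"twist":-0.6,"gripper":0.1},{"linear":[0,0,-0.005],"twist":-0.7,"gripper":0.1},{"linear":[0,0,-0.005],"twist":-0.8,"gripper":0.1},{"linear":[0,0,-0.005],"twist":-0.9,"gripper":0.1},{"linear":[0,0,-0.005],"twist":-1,"gripper":0.1}]'
```

```text
start 1.787560096740498 0.11027289072711914
half 1.6981468538702846 0.11311124423010435
quarter 0.1919650266101777 0.11386152264405701
time: 18.2
tool_pos: [0.5419, -0.1877, 0.1339]
ee_rot: [3.139, -0.0, 0.895]
wrist_force: [0.6, -1.8, -0.5]
width: 0.0375
time: 19.03
tool_pos: [0.5414, -0.1885, 0.1333]
ee_rot: [3.139, -0.001, -0.153]
wrist_force: [-1.8, -3.1, 0.1]
width: 0.0377
```

```bash
python3 -m inch '[{"linear":[0,0,0],"twist":-0.1,"gripper":0.1},{"linear":[0,0,0],"twist":-0.2,"gripper":0.1},{"linear":[0,0,0],"twist":-0.3,"gripper":0.1},{"linear":[0,0,-0.003],"twist":-0.4,"gripper":0.1},{"linear":[0,0,-0.003],"twist":-0.5,"gripper":0.1},{"linear":[0,0,-0.005],"twist":-0.6,"gripper":0.1},{"linear":[0,0,-0.005],"twist":-0.7,"gripper":0.1},{"linear":[0,0,-0.005],"twist":-0.8,"gripper":0.1},{"linear":[0,0,-0.005],"twist":-0.9,"gripper":0.1},{"linear":[0,0,-0.005],"twist":-1,"gripper":0.1}]'
python3 -m inch '[{"linear":[0,0,0],"twist":-0.05,"gripper":0.1},{"linear":[0,0,0],"twist":-0.05,"gripper":0.1},{"linear":[0,0,0],"twist":-0.05,"gripper":0.1},{"linear":[0,0,0],"twist":-0.05,"gripper":0.1}]'
python3 - <<'E'
from h import *
o=robot.get_obs();print(o['wrist_torque'],o['joint_positions'],o['tool_pos'])
t=robot.snapshot('side')
p=t['image'][220:320,320:420];p=cv2.convertScaleAbs(p,alpha=1.4,beta=-30);cv2.imwrite('pics/s11c.png',cv2.resize(p[...,::-1],None,fx=6,fy=6,interpolation=cv2.INTER_NEAREST))
E
```

```text
time: 19.87
tool_pos: [0.5405, -0.1884, 0.1328]
ee_rot: [3.14, -0.001, -1.2]
wrist_force: [-2.6, -2.5, 1.7]
width: 0.0376
time: 20.2
tool_pos: [0.5406, -0.1881, 0.1328]
ee_rot: [3.14, -0.001, -1.246]
wrist_force: [-2.7, -3.9, 1.3]
width: 0.0374
[-0.7595574   0.85917698  0.07367737] [-4.32889910e-01  1.74020464e-01  1.46263430e+00 -1.87607287e-03
  1.50545581e+00  2.38395587e+00] [ 0.54059891 -0.18814969  0.13281025]
```

View pics/s11c.png

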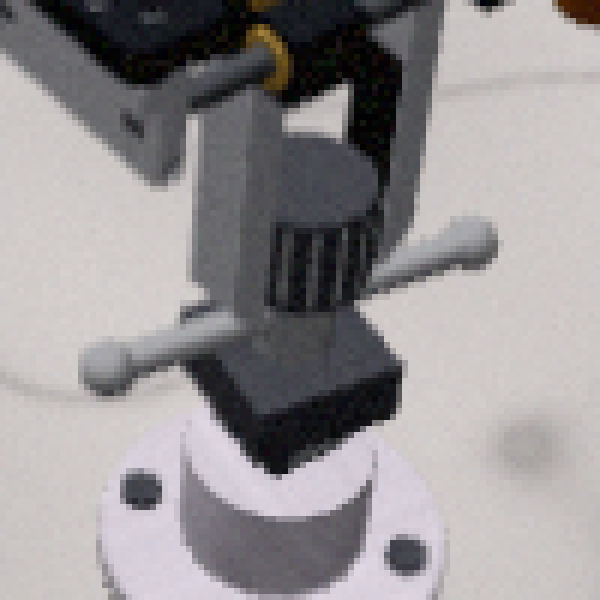

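```bash
python3 -m inch '[{"linear":[0,0,0],"twist":0,"gripper":1},{"linear":[0,0,0],"twist":0,"gripper":1},{"linear":[0,0,0],"twist":0,"gripper":1},{"linear":[0,0,0],"twist":0,"gripper":1},{"linear":[0,0,0],"twist":0,"gripper":1},{"linear":[0,0,0],"twist":0,"gripper":1},{"linear":[0,0,0],"twist":0,"gripper":1},{"linear":[0,0,0],"twist":0,"gripper":1}]'
python3 -m inch '[{"linear":[0,0,0.1],"twist":0,"gripper":1},{"linear":[0,0,0.3],"twist":0,"gripper":1},{"linear":[0,0,0.6],"twist":0,"gripper":1},{"linear":[0,0,0.9],"twist":0,"gripper":1},{"linear":[0,0,1],"twist":0,"gripper":1},{"linear":[0,0,1],"twist":0,"gripper":1}]'
python3 - <<'E'
from h import *
t=robot.snapshot('side')
cv2.imwrite('pics/s12f.png',t['image'][...,::-1])
p=t['image'][220:320,320:420];p=cv2.convertScaleAbs(p,alpha=1.4,beta=-30);cv2.imwrite('pics/s12c.png',cv2.resize(p[...,::-1],None,fx=6,fy=6,interpolation=cv2.INTER_NEAREST))
E
```

```text
time: 20.92
tool_pos: [0.5412, -0.1873, 0.1328]
ee_rot: [-3.141, 0.0, -1.247]
wrist_force: [0.4, -0.5, 0.2]
width: 0.0876
time: 21.42
tool_pos: [0.5428, -0.1882, 0.2375]
ee_rot: [-3.135, -0.006, -1.247]
wrist_force: [0.4, 0.4, -0.2]
width: 0.0943
```

View pics/s12c.png

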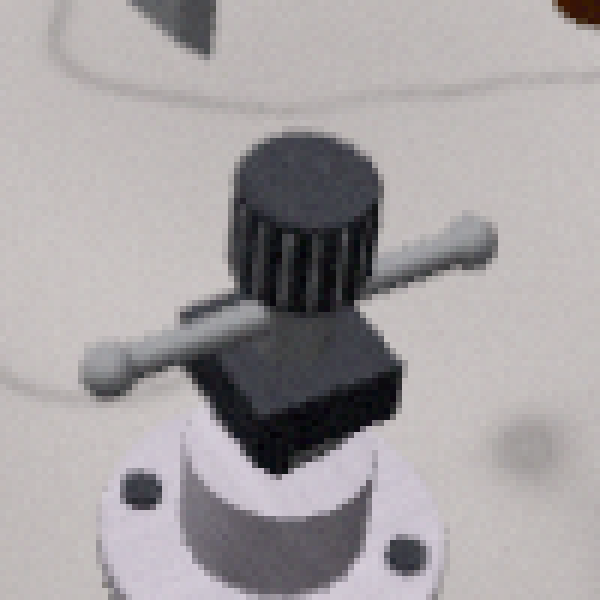

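View pics/s12f.png

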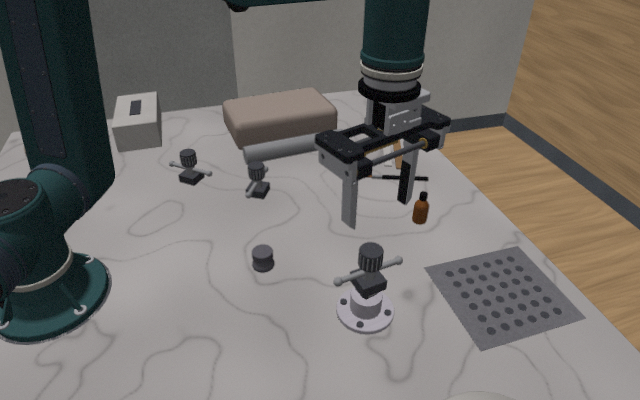

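```bash
python3 - <<'E'
from h import *
t=robot.snapshot('side')
f=lambda x,y:(320+x/6-.5,220+y/6-.5)
A=onz(t,*f(106,368),.0995);B=onz(t,*f(474,240),.0995);d=B-A;print(np.arctan2(d[1],d[0])%np.pi,(A+B)/2)
c=cloud(t);print(np.median(c[244:256,362:380,2]), c[250,370])
print(robot.close_job())
E
```

```text
0.1471738809422502 [ 0.54002066 -0.18546192  0.0995    ]
0.14565131048622987 [ 0.53715744 -0.18818409  0.14585728]
the job is handed in; nothing more can be done
None
```

I lowered the wrench over the tap's tang, let go, retook it, and turned the tap half a turn forward, a quarter back and half forward, pausing after each turn. I then let go, raised the gripper clear and handed the job in. `close_job` gives no verdict, so I don't know how it was judged.

- **Choice of wrench:** I took the one farthest to the robot's right, at about (0.557, 0.115).
- **Fitting:** it went down with no sign of resistance. When I let go, the picture showed it standing home, the block covering the tap's collar.
- **Turning:** I did all three turns in one grip, so I only let go and retook the wrench once.
- **Final angle:** from the side camera the bar reads 0.147 rad, against 1.788 before turning. With half turns counted from the wrist motion, the wrench is about 4.78 rad forward. With the play in the slot, I estimate the tap at 4.6–4.8 rad, inside the 4.26–5.16 window. I never read the tap's angle directly.
- **Final stand:** the wrench stands upright and alone. The bar's midpoint reads (0.5400, −0.1855) against (0.5404, −0.186) for the tap's axis. The knob's top reads 145.7 mm, and fully home after sinking should be 145.8 mm.
- **Bystanders:** the varnish bottle, gel pot and brush look unmoved in the last picture; I didn't measure them.
- **Disagreement:** before lowering, the side camera and the figures from the top view differed by about 1.3 mm on where the wrench was. I moved about halfway between them, and the wrench went on.
- **Time:** it took about 21.5 s of the 72 s allowed.

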